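# Set the wheel-bearing play on the setting stand

### The job

Set the bearing on the bench stand: swing the hinged bridge shut until it rests in its catch, screw the thumbscrew on the bridge down (clockwise) until it seats, then back it off a quarter turn. Finish with the thumbscrew still gripped and held steady at that quarter turn, the bridge still in its catch, and leave the other things on the bench where they lie.

Things in the scene. Friction and masses are not known exactly. Their poses are not given: they have to be found in the camera images.
- stand: Bearing setting stand, bolted down: grey base plate 250 (x) x 120 (y) x 12 mm, on it a dark round hub 88 mm across with a steel roller bearing, its top 66 mm above the bench. Origin: centre of the plate's underside, under the bearing's axis; z up. The bridge's pivot post stands at x = +85 mm (bolt head 100 mm up), the catch at x = -70 mm. Place and yaw vary.
- catch (a point): The catch: a dark post 22 (stand's x) x 52 (y) mm on the stand with a ledge 79 mm above the bench, a back stop on the stand's +y side and a small lip whose top is 100 mm above the bench; open towards the stand's -y. The point: middle of the shut bridge's bar in it, 86 mm above the bench. Axes as the stand's.
- bridge (a joint): Swing of the bridge about its vertical pivot, rad: a flat steel bar 24 mm wide, 12 thick, top 92 mm above the bench. 0 = shut: along the stand's x, over the bearing, against the catch's rigid back stop. Positive = open, counter-clockwise from above (handle to the stand's -y). Starts at 0.45 to 1.0; stays where left (friction 0.3 N m, 1.6 N at the handle).
- bridge_hinge (a point): Point on the bridge's vertical pivot axis, 86 mm above the bench, 85 mm from the stand's origin along its +x.
- bridge_handle (a point): Upright round black handle peg at the free end of the bridge, 16 mm across, from the bridge's top (92 mm above the bench) up to 135 mm. The point lies on the peg's axis, 119 mm above the bench, 190 mm from the pivot axis; it moves with the bridge.
- thumbscrew (a joint): Turn of the thumbscrew about its vertical axis relative to the bridge, rad. 0 = seated on the bearing (hard stop, turns no further). Positive = backed off, counter-clockwise from above; a quarter turn off is 1.571. Starts 2.0 to 2.8 from seated, stays where it is left; takes about 0.06 N m to turn until it seats; sinks 0.5 mm per rad screwed down.
- screw_grip (a point): Grip of the thumbscrew: black bar 54 mm long, 12 thick, 26 high on a thin steel neck 9 mm across, on the bridge 85 mm from the pivot axis, moving with it. The point: on the screw's axis, 126 mm above the bench when seated, 11 mm below the bar's top; bar's underside 19 mm above the bridge. x along the bar, z up. Seated, the bar lies along the bridge; a quarter turn off, across it.
- race: Loose steel bearing race (ring) on the bench, 68 mm across, 22 mm high; to be left alone. Origin: centre of its underside.
- tin: Closed metal tin on the bench, 72 mm across, 70 mm high; to be left alone. Origin: centre of its underside.
- spanner: Steel spanner lying on the bench, 180 mm long; to be left alone. Origin: near its middle, at its underside.
- offcut: Wood offcut on the bench, 150 x 50 x 30 mm; to be left alone. Origin: centre of its underside.

How it is judged:
By the outcome, as a careful person would: the job done as asked, in the order asked, and still so for the second after the job is handed in, while the arm keeps its last pose, push and grip.
It also fails if it takes over 67 s, if anything falls off the work surface, if the arm or the gripper's body presses on something with over 40 N, if the wrist force passes 120 N, or if a joint passes its speed limit or range.

### The arm

A 6-joint arm with a two-finger parallel gripper is mounted at the origin on the work surface. World frame = base frame: x ahead of the robot, y to its left, z up, the work surface at z = 0. Lengths are in m, angles in rad, forces in N, time in s.
With the tool pointing down it reaches from about 0.275 to 0.875 m from the base axis. Payload 12.5 kg.
Tool frame: the origin (TCP) lies midway between the tips of the shut fingers; the grasp point (between the pads) lies 19 mm behind it; z points along the fingers, y is the direction in which the jaws open and shut (so a half turn about z gives the same grasp; the last joint's range is limited). The gripper opens to 85 mm and grips with 20 to 120 N. Pads are 22 mm wide; open, the fingers measure 114 mm over their backs; the gripper's body (76 mm by 85 mm) begins 54 mm behind the grasp point. The pads swing forward as they close: fully open they stand 13 mm farther back than shut.
Start: joints at [1.177, 0.351, 1.652, -0, 1.139, -0.085], TCP at [0.167, 0.524, 0.231] pointing down, gripper open.
Joint ranges: [-2.75, 2.75], [-0.79, 2.1], [0.01, 2.65], [-1.57, 4.71], [0.07, 3.14], [-2.87, 2.87]. Speed limits (rad/s): [2.22, 2.22, 2.79, 3.14, 3.14, 3.14].

### API

Orientations are given as [roll, pitch, yaw] about the fixed x, y, z axes, in that order (R = Rz(yaw) Ry(pitch) Rx(roll)).
In Python, from bench import * gives the robot as it stands.
- The arm moves only by the tool step_arm, never from a script. Its argument "commands" is a list of rows, each an object of numbers: "fingers": the closure, from -1 (fully open) to 1 (shut); "x", "y", "z": the shift along the tool's x, y, z in mm; "rx", "ry", "rz": the turn, a rotation vector about the tool's x, y, z in rad. In form: [{"fingers": .., "x": .., "y": .., "z": .., "rx": .., "ry": .., "rz": ..}, ...]. A call has 1 to 20 rows; each row shifts and turns the pose as measured when the row begins, along the tool's axes as they then stand; what a row does not reach is not made up. A row lasts 1/10 s, in which the tool goes at most 50 mm and 8.59 degrees, less where a joint would pass 70% of its speed; a pose out of reach is approached as far as the arm can. A call is refused whole if a number of a shift passes 50 or a number of a turn 0.15, either way. A call with a gripper value outside its range is refused whole. The fingers move at their own pace and stop on an object; "squeeze" is the grip in N (left out, the last holds). Time passes only in rows, so rows that do not move let the fingers close. It gives the time, the measured TCP pose, the force and the opening at its end, in the units of the state.
- get_state(): the state, without advancing time (a new reading comes with each control period).
- read_camera(name): name is "scene" or "top" or "wrist"; returns a dict with "color" (400x640x3 uint8, red, green, blue), "range_z" (400x640 float32, m along the optical axis (not along the pixel's ray), 0 where there is no reading), "K" (3x3 intrinsics, pixels), "cam_to_world" (4x4, takes a point from camera to world coordinates); the wrist camera has in their place "hand_eye" (4x4, takes a point from camera to tool coordinates, whose origin is the TCP and whose axes are the flange's). Camera axes: x right, y down, z forward; pixel columns grow to the right and rows downward; lengths in m; the calibration is good to about 2 mm. The wrist camera is an equidistant fisheye: a pixel r from the principal point sees the ray r / f radians off the axis. A picture is of the moment at which its call begins: read the wrist's pose just before it.
- sign_off(): hands the job in, once; it reports no verdict.
The state is a dict: "time": time; "qpos": joint angles; "qvel": joint speeds; "joint_torque": joint torques, N m; "ee_pos": TCP position; "tool_rot": TCP orientation; "wrist_force": force on the tool from outside, world axes, zero at the start; "torque": the same for the moment, N m; "grip_width": finger opening in m.
Only numpy, scipy, OpenCV 4.12 (cv2) and the standard library are available. Lean on these libraries where they do the work, as an engineer would, in place of code of your own. Each camera call takes 0.05 s, during which the arm holds its last target.

## Working session

There is one attempt and no reset: what is moved stays moved. The work goes in short steps, Python scripts to look and compute and a tool call to move; the robot and the scene stay as the last step left them, time stands still between calls to the robot, and variables do not carry over. Pictures are saved under pics/ and viewed, and the job is handed in when it is done.

Besides the shell and the picture viewer there is one more tool, called by a JSON object that holds its "name" and its "arguments". step_arm: Moves the arm, as the interface text tells. Its arguments: {"type":"object","properties":{"commands":{"type":"array"},"squeeze":{"type":"number"}},"required":["commands"]}

```bash
mkdir -p pics; ls
python3 - <<'E'
from bench import *
import cv2,numpy as np
s=get_state();print(s)
for n in ("scene","top"):
    c=read_camera(n);print(n,c["K"].tolist(),np.round(c["cam_to_world"],3).tolist())
    cv2.imwrite(f"pics/{n}0.png",c["color"][:,:,::-1]);np.savez(f"{n}0.npz",**c)
E
```

```text
pics
{'time': 0.0, 'qpos': array([ 1.17738350e+00,  3.51241547e-01,  1.65242869e+00, -1.95162998e-05,
        1.13912253e+00, -8.45573774e-02]), 'qvel': array([-0.00134905, -0.00093132,  0.00094269, -0.00110482,  0.00066954,
       -0.00086796]), 'joint_torque': array([ 2.16130593e-04, -5.06109345e+01, -2.91403216e+01, -1.35607816e-04,
        4.66626312e-03,  1.37663715e-06]), 'ee_pos': array([0.16700986, 0.52367401, 0.23075377]), 'tool_rot': array([-3.14039534e+00, -8.37038685e-05,  2.83274533e+00]), 'wrist_force': array([ 0.00614435, -0.14275313, -0.76455441]), 'torque': array([ 0.0087591 ,  0.01525504, -0.03010433]), 'grip_width': 0.08522775297126571}
scene [[364.4598539809672, 0.0, 322.0060175731391], [0.0, 364.4598539809672, 198.38763757496093], [0.0, 0.0, 1.0]] [[0.167, 0.702, -0.692, 1.122], [0.986, -0.133, 0.102, -0.1], [-0.02, -0.7, -0.714, 0.754], [0.0, 0.0, 0.0, 1.0]]
top [[471.82394255826233, 0.0, 327.3246106787792], [0.0, 471.82394255826233, 208.08602196622815], [0.0, 0.0, 1.0]] [[-0.015, -0.996, 0.089, 0.352], [-1.0, 0.016, 0.015, -0.024], [-0.016, -0.089, -0.996, 1.332], [0.0, 0.0, 0.0, 1.0]]
```

View pics/scene0.png

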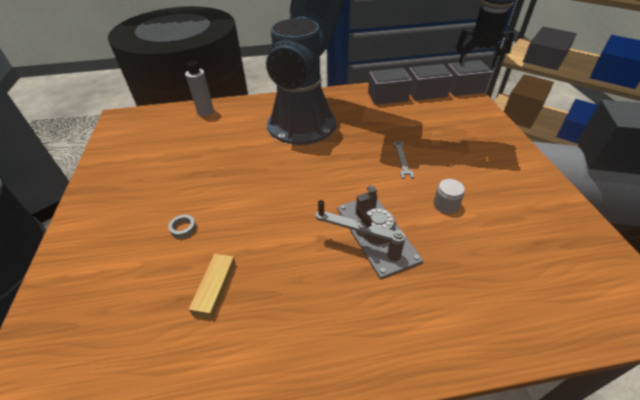

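View pics/top0.png

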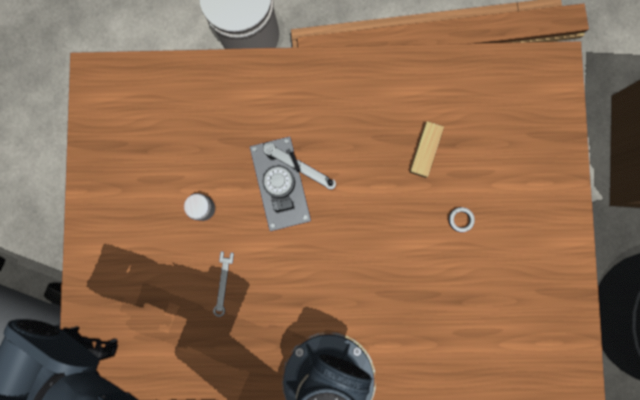

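The scene view shows the bridge open, with its handle at (321,207) and pivot at about (398,237). In the top view the pivot is at (269,149), the handle at (331,183), the bearing at (278,180) and the catch at (283,205). Next I'll measure these.

```bash
cat > h.py <<'E'
import numpy as np,cv2
def cloud(c):
    K=c["K"];z=c["range_z"];v,u=np.mgrid[:z.shape[0],:z.shape[1]]
    P=np.stack([(u-K[0,2])/K[0,0]*z,(v-K[1,2])/K[1,1]*z,z],-1)
    T=c["cam_to_world"];return P@T[:3,:3].T+T[:3,3]
def ray_at_z(c,u,v,h):
    K=c["K"];T=c["cam_to_world"];d=T[:3,:3]@np.array([(u-K[0,2])/K[0,0],(v-K[1,2])/K[1,1],1]);o=T[:3,3]
    return o+d*(h-o[2])/d[2]
E
python3 - <<'E'
from h import *
for n,(a,b,w,h) in (("top",(230,120,130,120)),("scene",(300,170,140,110))):
    c=dict(np.load(n+"0.npz"));P=cloud(c)
    im=c["color"][b:b+h,a:a+w,::-1]
    cv2.imwrite(f"pics/{n}0c.png",cv2.resize(im,None,fx=5,fy=5,interpolation=cv2.INTER_CUBIC))
    Z=P[b:b+h,a:a+w,2]; 
    if n=="top":
        zz=np.clip(Z/0.15*255,0,255).astype(np.uint8)
        cv2.imwrite("pics/topz.png",cv2.resize(cv2.applyColorMap(zz,cv2.COLORMAP_JET),None,fx=5,fy=5,interpolation=cv2.INTER_NEAREST))
        # plate
        m=(abs(P[...,2]-.012)<.006)
        m[:120]=0;m[240:]=0;m[:,:230]=0;m[:,330:]=0
        col=c["color"].astype(int);m&=(col.max(-1)-col.min(-1)<30)
        pts=P[m][:,:2].astype(np.float32);print(len(pts),cv2.minAreaRect(pts),P[m][:,2].mean())
        q=ray_at_z(c,331,183,.135);print("handle",q, "pivot",ray_at_z(c,269,149,.1),"bear",ray_at_z(c,278,180,.066))
        print(P[183,331],P[149,269],P[180,278])
E
```

```text
2086 ((0.5443933606147766, 0.13002027571201324), (0.24915267527103424, 0.1200254037976265), 13.146818161010742) 0.012188967116891962
handle [ 0.52405163 -0.01641837  0.135     ] pivot [0.62306536 0.14714731 0.1       ] bear [0.54464929 0.12772118 0.066     ]
[ 0.52344815 -0.01644529  0.13920283] [0.62171381 0.1462931  0.1061473 ] [0.54383894 0.12708217 0.07133014]
```

View pics/top0c.png

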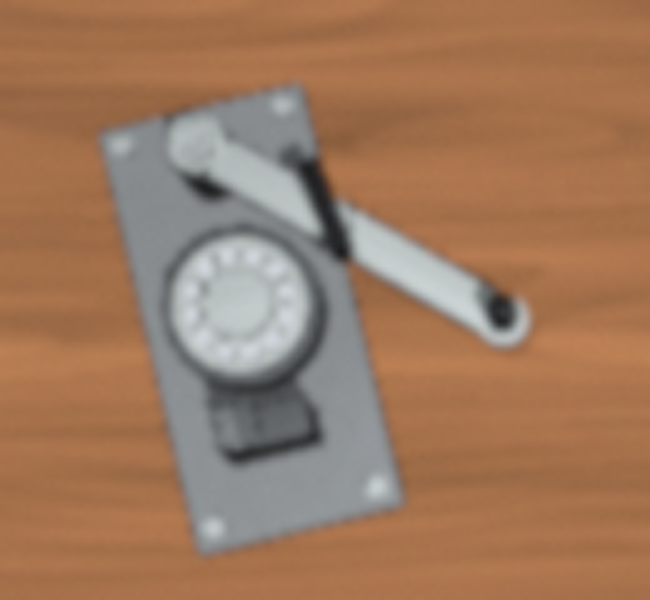

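View pics/scene0c.png

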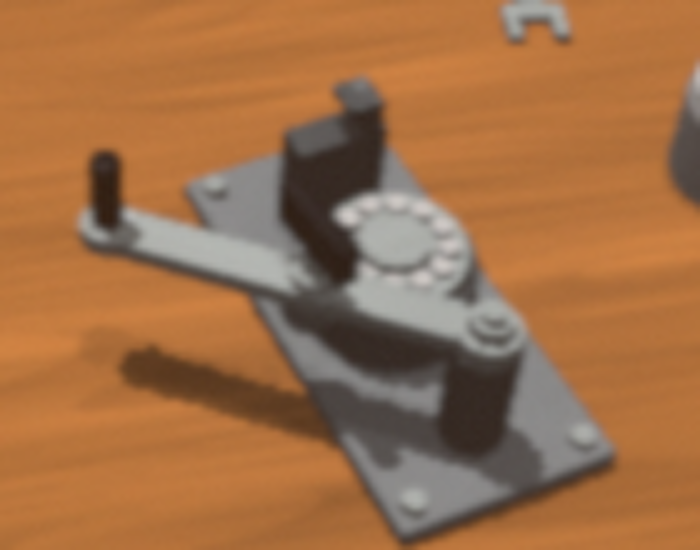

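View pics/topz.png

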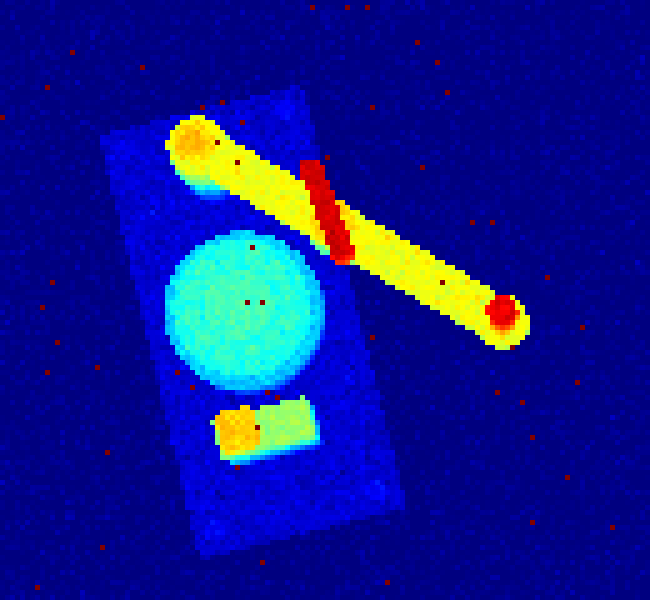

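Run:
```python
from h import *
for n in ("top","scene"):
    c=dict(np.load(n+"0.npz"));P=cloud(c);X,Y,Z=P[...,0],P[...,1],P[...,2]
    reg=(X>.4)&(X<.68)&(Y>-.05)&(Y<.2)
    r=cv2.minAreaRect(P[reg&(Z>.003)&(Z<.02)&(np.ptp(c["color"].astype(int),axis=-1)<30)][:,:2].astype(np.float32)); print(n,"plate",r)
    a=np.radians(13.15);o=np.array([.5443,.130]);ex=np.array([np.cos(a),np.sin(a)]);piv=o+.085*ex
    peg=reg&(Y<.02)&(Z>.125)&(Z<.15);print("peg",peg.sum(),np.median(P[peg],0))
    bar=reg&(Y>.03)&(Z>.118)&(Z<.15);q=P[bar];print("bar",len(q),np.median(q,0),cv2.minAreaRect(q[:,:2].astype(np.float32)))
    l=cv2.fitLine(q[:,:2].astype(np.float32),cv2.DIST_HUBER,0,.01,.01).ravel();print("bardir",np.degrees(np.arctan2(l[1],l[0])))
    br=reg&(Z>.084)&(Z<.098);d=P[...,:2]-piv;rr=np.hypot(d[...,0],d[...,1]);br&=(rr>.03)&(rr<.2)&(Y<.13)&~((X<.5)&(Y>.03))
    q=P[br];l=cv2.fitLine(q[:,:2].astype(np.float32),cv2.DIST_HUBER,0,.01,.01).ravel();print("bridge",len(q),np.degrees(np.arctan2(l[1],l[0])),l[2:],"pivot off line",np.cross(l[:2],piv-l[2:]),piv)
```

```text
top plate ((0.5443933606147766, 0.13002027571201324), (0.24915267527103424, 0.1200254037976265), 13.146818161010742)
peg 31 [ 0.52740055 -0.01387732  0.13380428]
bar 102 [0.57960565 0.07509363 0.13768555] ((0.5813334584236145, 0.075640007853508), (0.05295842885971069, 0.011763310059905052), 19.647470474243164)
bardir 19.920563
bridge 461 58.73006 [0.5672057  0.05280681] pivot off line -0.0010625173488373815 [0.62707111 0.1493376 ]
scene plate ((0.5493103861808777, 0.1259751170873642), (0.24940626323223114, 0.11853679269552231), 13.56850814819336)
peg 40 [ 0.53553673 -0.01660625  0.13329173]
bar 183 [0.59125058 0.07279226 0.13498852] ((0.5869336724281311, 0.0739496648311615), (0.054935574531555176, 0.012647951953113079), 18.750621795654297)
bardir 22.094637
bridge 597 59.256496 [0.58606505 0.06471277] pivot off line 0.008016586853630214 [0.62707111 0.1493376 ]<stdin>:11: DeprecationWarning: Arrays of 2-dimensional vectors are deprecated. Use arrays of 3-dimensional vectors instead. (deprecated in NumPy 2.0)
```

{"name": "step_arm", "arguments": {"commands": [{"x": -30, "y": -22}, {"x": -30, "y": -22}, {"x": -30, "y": -22}, {"x": -30, "y": -22}, {"x": -30, "y": -22}, {"x": -30, "y": -22}, {"x": -30, "y": -22}, {"x": -30, "y": -22}, {"x": -30, "y": -22}, {"x": -30, "y": -22}]}}

```text
invalid input at $.commands[0]: expected keys fingers, x, y, z, rx, ry, rz
```

{"name": "step_arm", "arguments": {"commands": [{"fingers": -1, "x": -30, "y": -22, "z": 0, "rx": 0, "ry": 0, "rz": 0}, {"fingers": -1, "x": -30, "y": -22, "z": 0, "rx": 0, "ry": 0, "rz": 0}, {"fingers": -1, "x": -30, "y": -22, "z": 0, "rx": 0, "ry": 0, "rz": 0}, {"fingers": -1, "x": -30, "y": -22, "z": 0, "rx": 0, "ry": 0, "rz": 0}, {"fingers": -1, "x": -30, "y": -22, "z": 0, "rx": 0, "ry": 0, "rz": 0}, {"fingers": -1, "x": -30, "y": -22, "z": 0, "rx": 0, "ry": 0, "rz": 0}, {"fingers": -1, "x": -30, "y": -22, "z": 0, "rx": 0, "ry": 0, "rz": 0}, {"fingers": -1, "x": -30, "y": -22, "z": 0, "rx": 0, "ry": 0, "rz": 0}, {"fingers": -1, "x": -30, "y": -22, "z": 0, "rx": 0, "ry": 0, "rz": 0}, {"fingers": -1, "x": -30, "y": -22, "z": 0, "rx": 0, "ry": 0, "rz": 0}]}}

```text
time: 1.1
ee_pos: [0.3904, 0.2135, 0.2287]
tool_rot: [-3.138, -0.002, 2.84]
wrist_force: [-0.0, 0.7, 0.9]
grip_width: 0.0854
```

{"name": "step_arm", "arguments": {"commands": [{"fingers": -1, "x": -28, "y": -22, "z": 0, "rx": 0, "ry": 0, "rz": 0}, {"fingers": -1, "x": -28, "y": -22, "z": 0, "rx": 0, "ry": 0, "rz": 0}, {"fingers": -1, "x": -28, "y": -22, "z": 0, "rx": 0, "ry": 0, "rz": 0}, {"fingers": -1, "x": -28, "y": -22, "z": 0, "rx": 0, "ry": 0, "rz": 0}, {"fingers": -1, "x": -28, "y": -22, "z": 0, "rx": 0, "ry": 0, "rz": 0}, {"fingers": -1, "x": -28, "y": -22, "z": 0, "rx": 0, "ry": 0, "rz": 0}, {"fingers": -1, "x": -28, "y": -22, "z": 0, "rx": 0, "ry": 0, "rz": 0}, {"fingers": -1, "x": 0, "y": 0, "z": 0, "rx": 0, "ry": 0, "rz": 0}]}}

```text
time: 1.9
ee_pos: [0.537, -0.0052, 0.2272]
tool_rot: [-3.136, -0.004, 2.836]
wrist_force: [-0.0, 0.8, 0.1]
grip_width: 0.0853
```

```bash
cat >> h.py <<'E'
from scipy.spatial.transform import Rotation as Ro
def T_ee(s):
    T=np.eye(4);T[:3,:3]=Ro.from_euler("xyz",s["tool_rot"]).as_matrix();T[:3,3]=s["ee_pos"];return T
def wcloud(c,s):
    K=c["K"];z=c["range_z"];v,u=np.mgrid[:z.shape[0],:z.shape[1]].astype(float)
    x=(u-K[0,2])/K[0,0];y=(v-K[1,2])/K[1,1];th=np.hypot(x,y)+1e-12
    th=np.minimum(th,1.5);f=np.tan(th)/th
    P=np.stack([x*f*z,y*f*z,z],-1)
    T=T_ee(s)@c["hand_eye"];return P@T[:3,:3].T+T[:3,3]
E
cat > look.py <<'E'
import sys
from bench import *
from h import *
tag=sys.argv[1]
s=get_state();c=read_camera("wrist");P=wcloud(c,s)
np.savez(f"w{tag}.npz",P=P,**c,ee=s["ee_pos"],rot=s["tool_rot"])
cv2.imwrite(f"pics/w{tag}.png",c["color"][:,:,::-1])
print(s["time"],s["ee_pos"],s["tool_rot"],s["qpos"],s["wrist_force"],s["torque"],s["grip_width"])
E
python3 look.py 1; python3 -c "
import numpy as np;c=np.load('w1.npz');print(c['K'],c['hand_eye'])"
```

```text
1.9 [ 0.53699984 -0.00517406  0.22724427] [-3.1364505  -0.00403277  2.83566681] [-0.09426202  0.33415333  1.6861966  -0.00463016  1.12626995 -1.35714125] [-0.03801615  0.75454487  0.06142468] [ 0.07025626  0.04471448 -0.05495264] 0.08531040821999504
[[309.70691629   0.         319.01242402]
 [  0.         309.70691629 197.37782381]
 [  0.           0.           1.        ]] [[ 5.88052527e-04 -9.53720233e-01 -3.00694815e-01  7.70695241e-02]
 [ 9.99999781e-01  4.69724035e-04  4.65811432e-04 -3.89300875e-04]
 [-3.03010205e-04 -3.00695023e-01  9.53720300e-01 -1.42180820e-01]
 [ 0.00000000e+00  0.00000000e+00  0.00000000e+00  1.00000000e+00]]
```

View pics/w1.png

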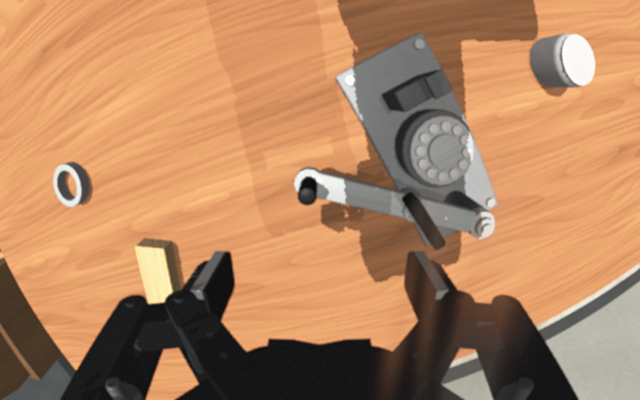

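The wrist view shows the peg top at about (307,192), the screw bar at (425,220), the pivot at (485,223) and the bearing at (440,150). I'll measure from it.

```bash
cat > meas.py <<'E'
import sys
from h import *
c=np.load(f"w{sys.argv[1]}.npz");P=c["P"];X,Y,Z=P[...,0],P[...,1],P[...,2]
valid=(c["range_z"]>0.05)
# exclude own gripper: lower part
v,u=np.mgrid[:400,:640];valid&=(v<(int(sys.argv[2]) if len(sys.argv)>2 else 250))
reg=valid&(X>.38)&(X<.70)&(Y>-.08)&(Y<.24)
gray=np.ptp(c["color"].astype(int),axis=-1)<30
r=cv2.minAreaRect(P[reg&(Z>.006)&(Z<.018)&gray][:,:2].astype(np.float32));print("plate",r)
m=reg&(abs(Z-.066)<.004);q=P[m][:,:2];print("bearing",len(q),cv2.minEnclosingCircle(q.astype(np.float32)),np.median(P[m],0))
m=reg&(Z>.12)&(Z<.15);n,l,st,ce=cv2.connectedComponentsWithStats(m.astype(np.uint8))
for i in range(1,n):
    if st[i,4]<40: continue
    q=P[l==i];t=q[q[:,2]>np.percentile(q[:,2],60)-.004]
    print("high",ce[i],st[i,4],"med",np.median(q,0),"top z",np.percentile(q[:,2],90),cv2.minAreaRect(t[:,:2].astype(np.float32)))
m=reg&(abs(Z-.092)<.005);n,l,st,ce=cv2.connectedComponentsWithStats(m.astype(np.uint8))
q=[]
for i in range(1,n):
    if st[i,4]<60: continue
    q=P[l==i];f=cv2.fitLine(q[:,:2].astype(np.float32),cv2.DIST_HUBER,0,.01,.01).ravel()
    print("z92",ce[i],st[i,4],np.median(q,0),"dir",np.degrees(np.arctan2(f[1],f[0])),f[2:],cv2.minAreaRect(q[:,:2].astype(np.float32)))
E
python3 meas.py 1
```

```text
plate ((0.5455971956253052, 0.12857311964035034), (0.2491932362318039, 0.11955646425485611), 12.926872253417969)
bearing 2038 ((0.540402889251709, 0.1298517882823944), 0.08014808595180511) [0.5441996  0.1269444  0.06458992]
high [307.0867052  194.01734104] 346 med [ 0.52837746 -0.01320019  0.13395284] top z 0.13510272553233288 ((0.5299517512321472, -0.013941822573542595), (0.01463537011295557, 0.014909409917891026), 72.5034408569336)
high [423.95       221.02272727] 880 med [0.57880916 0.07342347 0.13725833] top z 0.1383434550587168 ((0.583359956741333, 0.07530093938112259), (0.05472194775938988, 0.012974551878869534), 19.23307991027832)
z92 [354.23899879 192.63140896] 2477 [0.55246084 0.02423368 0.09151537] dir 56.533234 [0.5519929 0.0243426] ((0.5519543886184692, 0.02213636413216591), (0.11240726709365845, 0.02583390660583973), 58.08935546875)
z92 [455.49415205 216.60672515] 1368 [0.60920975 0.11794815 0.09151899] dir 57.544964 [0.60312545 0.11274949] ((0.6119070053100586, 0.11848648637533188), (0.09896577894687653, 0.031336426734924316), 61.758544921875)
```

{"name": "step_arm", "arguments": {"commands": [{"fingers": -1, "x": 5, "y": -10, "z": 10, "rx": 0, "ry": 0, "rz": 0}, {"fingers": -1, "x": 0, "y": 0, "z": 30, "rx": 0, "ry": 0, "rz": 0}, {"fingers": -1, "x": 0, "y": 0, "z": 30, "rx": 0, "ry": 0, "rz": 0}, {"fingers": -1, "x": 0, "y": 0, "z": 25, "rx": 0, "ry": 0, "rz": 0}, {"fingers": -1, "x": 0, "y": 0, "z": 15, "rx": 0, "ry": 0, "rz": 0}, {"fingers": -1, "x": 0, "y": 0, "z": 0, "rx": 0, "ry": 0, "rz": 0}], "squeeze": 20}}

```text
time: 2.55
ee_pos: [0.5202, -0.0096, 0.1108]
tool_rot: [-3.136, -0.009, 2.841]
wrist_force: [-0.0, 0.1, 0.4]
grip_width: 0.0853
```

```bash
python3 look.py 2
```

```text
2.55 [ 0.52020831 -0.00956694  0.1108438 ] [-3.13620562 -0.0087104   2.84113112] [-0.1060386   0.46384358  1.82531555 -0.00474564  0.86202613 -1.37329063] [-0.02311666  0.12756543  0.43302492] [ 0.05579029 -0.01761289 -0.04808449] 0.0853016435261717
```

View pics/w2.png

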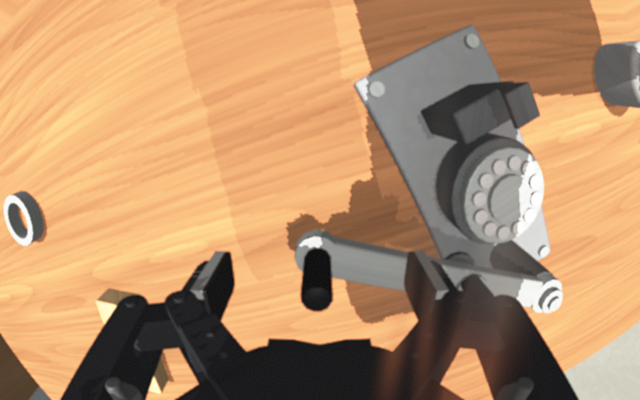

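```bash
cat > goto.py <<'E'
import sys
from bench import *
from h import *
# x y z yaw
s=get_state();T=T_ee(s);a=list(map(float,sys.argv[1:5]))
R=Ro.from_euler("xyz",[np.pi,0,a[3]]).as_matrix()
d=T[:3,:3].T@(np.array(a[:3])-T[:3,3])*1000
w=Ro.from_matrix(T[:3,:3].T@R).as_rotvec()
print("t",s["time"],"ee",np.round(s["ee_pos"],4),"rot",np.round(s["tool_rot"],4),"F",np.round(s["wrist_force"],1),"M",np.round(s["torque"],2),"w",round(s["grip_width"],4));print("shift mm",np.round(d,1),"turn",np.round(w,3))
E
python3 goto.py .529 -.0135 .108 2.84
```

```text
t 2.6 ee [ 0.5207 -0.0096  0.1118] rot [-3.1364 -0.0077  2.841 ] F [ 0.2  0.3 -0.1] M [-0.02 -0.03  0.01] w 0.0853
shift mm [-9.1 -1.2  3.8] turn [-0.005 -0.008  0.001]
```

{"name": "step_arm", "arguments": {"commands": [{"fingers": -1, "x": -9, "y": -1, "z": 4, "rx": -0.005, "ry": -0.008, "rz": 0}, {"fingers": 1, "x": 0, "y": 0, "z": 0, "rx": 0, "ry": 0, "rz": 0}, {"fingers": 1, "x": 0, "y": 0, "z": 0, "rx": 0, "ry": 0, "rz": 0}, {"fingers": 1, "x": 0, "y": 0, "z": 0, "rx": 0, "ry": 0, "rz": 0}, {"fingers": 1, "x": 0, "y": 0, "z": 0, "rx": 0, "ry": 0, "rz": 0}, {"fingers": 1, "x": 0, "y": 0, "z": 0, "rx": 0, "ry": 0, "rz": 0}], "squeeze": 20}}

```text
time: 3.2
ee_pos: [0.5303, -0.0138, 0.1108]
tool_rot: [-3.142, 0.006, 2.843]
wrist_force: [-1.3, -6.0, 3.1]
grip_width: 0.0149
```

```bash
python3 goto.py .529 -.0135 .108 2.84; python3 look.py 3
```

```text
t 3.2 ee [ 0.5303 -0.0138  0.1108] rot [-3.1415  0.0056  2.8428] F [-1.3 -6.   3.1] M [-1.11  0.29 -0.06] w 0.0149
shift mm [ 1.3 -0.1  2.8] turn [-0.     0.006  0.003]
3.2 [ 0.5302725  -0.01375217  0.11080615] [-3.14152447  0.00562493  2.84276189] [-1.13148110e-01  4.73114425e-01  1.80942395e+00 -1.46689888e-03
  8.53539158e-01 -1.38415231e+00] [-1.2905721  -6.00144078  3.10509335] [-1.11275614  0.29028724 -0.06496726] 0.01490336746101903
```

View pics/w3.png

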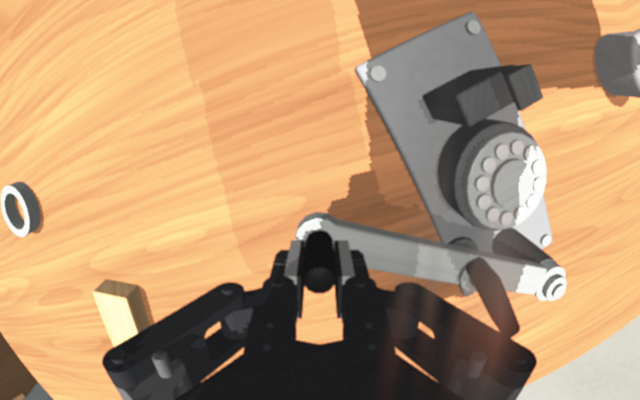

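The peg is held between the pads at (318,262) with an opening of 14.9 mm. Now I'll work out the arc to swing the bridge.

```bash
cat > arc.py <<'E'
import sys
from bench import *
from h import *
s=get_state();R=T_ee(s)[:3,:3];p=s["ee_pos"][:2]
piv=np.array([.6283,.1483]);d=piv-p;print("r",np.hypot(*d),"phi",np.degrees(np.arctan2(d[1],d[0])),"t",s["time"],"F",np.round(s["wrist_force"],1),"ee",s["ee_pos"])
ph1=float(sys.argv[1]);n=int(sys.argv[2]);ph0=np.degrees(np.arctan2(d[1],d[0]));r=np.hypot(*d)
W=[piv-.190*np.array([np.cos(a),np.sin(a)]) for a in np.radians(np.linspace(ph0,ph1,n+1))]
W[0]=p
for i in range(n):
    print(np.round(R.T@np.append(W[i+1]-W[i],0)*1000,1))
E
python3 arc.py 18 14
```

```text
r 0.1894406234513308 phi 58.84049330925623 t 3.25 F [-4.2 -5.7  2.3] ee [ 0.53027919 -0.01381005  0.11082232]
[ 9.5  2.  -0.1]
[ 9.2  3.1 -0.1]
[ 9.   3.5 -0.1]
[ 8.8  4.  -0.1]
[ 8.6  4.4 -0. ]
[ 8.4  4.8 -0. ]
[ 8.1  5.3 -0. ]
[ 7.8  5.7 -0. ]
[ 7.5  6.1 -0. ]
[ 7.2  6.4 -0. ]
[ 6.9  6.8 -0. ]
[ 6.5  7.1 -0. ]
[ 6.2  7.5 -0. ]
[ 5.8  7.8 -0. ]
```

{"name": "step_arm", "arguments": {"commands": [{"fingers": 1, "x": 9.5, "y": 2.5, "z": 0, "rx": 0, "ry": 0, "rz": 0}, {"fingers": 1, "x": 9, "y": 3, "z": 0, "rx": 0, "ry": 0, "rz": 0}, {"fingers": 1, "x": 9, "y": 3.5, "z": 0, "rx": 0, "ry": 0, "rz": 0}, {"fingers": 1, "x": 9, "y": 4, "z": 0, "rx": 0, "ry": 0, "rz": 0}, {"fingers": 1, "x": 8.5, "y": 4.5, "z": 0, "rx": 0, "ry": 0, "rz": 0}, {"fingers": 1, "x": 8.5, "y": 5, "z": 0, "rx": 0, "ry": 0, "rz": 0}]}}

```text
time: 3.85
ee_pos: [0.483, 0.0247, 0.1108]
tool_rot: [-3.14, 0.007, 2.841]
wrist_force: [1.5, -3.0, 0.8]
grip_width: 0.0151
```

```bash
python3 arc.py 18 8
```

```text
r 0.19077222445848613 phi 40.37978596091877 t 3.85 F [ 1.5 -3.   0.8] ee [0.48297603 0.02470799 0.11080043]
[ 7.3  5.8 -0.1]
[ 7.4  5.5 -0.1]
[ 7.2  5.9 -0.1]
[ 6.9  6.2 -0.1]
[ 6.6  6.6 -0.1]
[ 6.2  6.9 -0.1]
[ 5.9  7.2 -0. ]
[ 5.5  7.4 -0. ]
```

{"name": "step_arm", "arguments": {"commands": [{"fingers": 1, "x": 7.5, "y": 5.5, "z": 0, "rx": 0, "ry": 0, "rz": 0}, {"fingers": 1, "x": 7.5, "y": 5.5, "z": 0, "rx": 0, "ry": 0, "rz": 0}, {"fingers": 1, "x": 7, "y": 6, "z": 0, "rx": 0, "ry": 0, "rz": 0}, {"fingers": 1, "x": 7, "y": 6, "z": 0, "rx": 0, "ry": 0, "rz": 0}, {"fingers": 1, "x": 6.5, "y": 6.5, "z": 0, "rx": 0, "ry": 0, "rz": 0}, {"fingers": 1, "x": 6, "y": 7, "z": 0, "rx": 0, "ry": 0, "rz": 0}, {"fingers": 1, "x": 6, "y": 7, "z": 0, "rx": 0, "ry": 0, "rz": 0}]}}

```text
time: 4.55
ee_pos: [0.4449, 0.0852, 0.1108]
tool_rot: [-3.139, 0.003, 2.842]
wrist_force: [1.8, -1.3, 0.8]
grip_width: 0.015
```

```bash
python3 arc.py 13.1 4; python3 look.py 4
```

```text
r 0.1939298243362724 phi 18.99158586846809 t 4.55 F [ 1.8 -1.3  0.8] ee [0.44492648 0.08518955 0.11075227]
[-0.3  6.3 -0. ]
[ 2.7  4.1 -0. ]
[ 2.6  4.1 -0. ]
[ 2.5  4.2 -0. ]
4.55 [0.44492648 0.08518955 0.11075227] [-3.13861085  0.0031498   2.84210043] [ 0.08867409  0.35806434  2.00203395 -0.00562123  0.77971539 -1.17863149] [ 1.75412581 -1.27287174  0.83439089] [-0.33916967 -0.29468865 -0.18198459] 0.015015674369043422
```

View pics/w4.png

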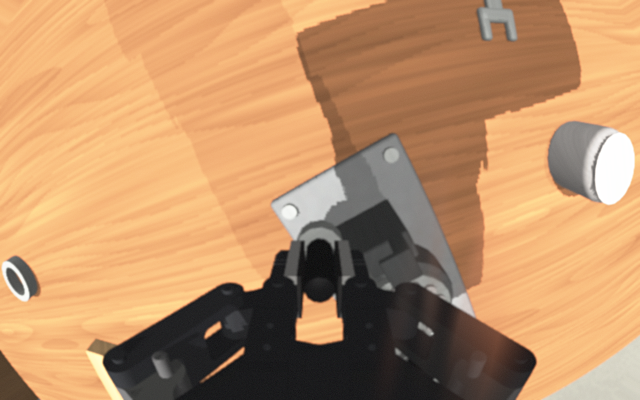

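{"name": "step_arm", "arguments": {"commands": [{"fingers": 1, "x": 1.5, "y": 4.5, "z": 0, "rx": 0, "ry": 0, "rz": 0}, {"fingers": 1, "x": 2, "y": 4, "z": 0, "rx": 0, "ry": 0, "rz": 0}, {"fingers": 1, "x": 1.5, "y": 3, "z": 0, "rx": 0, "ry": 0, "rz": 0}, {"fingers": 1, "x": 0, "y": 0, "z": 0, "rx": 0, "ry": 0, "rz": 0}]}}

```text
time: 5.0
ee_pos: [0.44, 0.0998, 0.1107]
tool_rot: [-3.136, -0.003, 2.844]
wrist_force: [-0.5, -1.4, 1.4]
grip_width: 0.0151
```

```bash
python3 arc.py 13.1 4
```

```text
r 0.194477746790904 phi 14.435868509554362 t 5.0 F [-0.5 -1.4  1.4] ee [0.43996244 0.09981744 0.11065416]
[-3.2  3.3 -0. ]
[ 0.6  0.9 -0. ]
[ 0.6  1.  -0. ]
[ 0.6  1.  -0. ]
```

{"name": "step_arm", "arguments": {"commands": [{"fingers": 1, "x": 0.5, "y": 1.5, "z": 0, "rx": 0, "ry": 0, "rz": 0}, {"fingers": 1, "x": 0.5, "y": 1.5, "z": 0, "rx": 0, "ry": 0, "rz": 0}]}}

```text
time: 5.2
ee_pos: [0.4391, 0.103, 0.1106]
tool_rot: [-3.135, -0.005, 2.844]
wrist_force: [-4.1, -3.6, 7.4]
grip_width: 0.0149
```

{"name": "step_arm", "arguments": {"commands": [{"fingers": 1, "x": 0.5, "y": 1.5, "z": 0, "rx": 0, "ry": 0, "rz": 0}, {"fingers": 1, "x": 0.5, "y": 1.5, "z": 0, "rx": 0, "ry": 0, "rz": 0}]}}

```text
time: 5.4
ee_pos: [0.4381, 0.106, 0.1106]
tool_rot: [-3.134, -0.007, 2.844]
wrist_force: [-4.7, -4.4, 6.4]
grip_width: 0.0152
```

{"name": "step_arm", "arguments": {"commands": [{"fingers": 1, "x": 0.5, "y": 1, "z": 0, "rx": 0, "ry": 0, "rz": 0}]}}

```text
time: 5.5
ee_pos: [0.4378, 0.1072, 0.1106]
tool_rot: [-3.134, -0.008, 2.844]
wrist_force: [-3.1, -2.7, 4.1]
grip_width: 0.015
```

{"name": "step_arm", "arguments": {"commands": [{"fingers": 1, "x": 0.5, "y": 1, "z": 0, "rx": 0, "ry": 0, "rz": 0}]}}

```text
time: 5.6
ee_pos: [0.4376, 0.1075, 0.1107]
tool_rot: [-3.132, -0.007, 2.844]
wrist_force: [-2.6, -18.6, 4.9]
grip_width: 0.0153
```

{"name": "step_arm", "arguments": {"commands": [{"fingers": 1, "x": 0.5, "y": 1, "z": 0, "rx": 0, "ry": 0, "rz": 0}]}}

```text
time: 5.7
ee_pos: [0.4376, 0.1075, 0.1107]
tool_rot: [-3.13, -0.007, 2.845]
wrist_force: [0.3, -18.7, 4.0]
grip_width: 0.0151
```

```bash
python3 arc.py 13.1 4; python3 look.py 5
```

```text
r 0.19503533111580107 phi 12.086402638461864 t 5.7 F [  0.3 -18.7   4. ] ee [0.43758803 0.10746223 0.11066867]
[-4.8  1.7 -0.1]
[-0.4 -0.7  0. ]
[-0.4 -0.7  0. ]
[-0.4 -0.7  0. ]
5.7 [0.43758803 0.10746223 0.11066867] [-3.12980715 -0.0067411   2.84535266] [ 0.14204634  0.35989362  1.99946201 -0.01095913  0.7933726  -1.12481896] [  0.31395324 -18.69242007   3.95063935] [-2.73977204 -0.05113899 -0.11784843] 0.015124491654151688
```

View pics/w5.png

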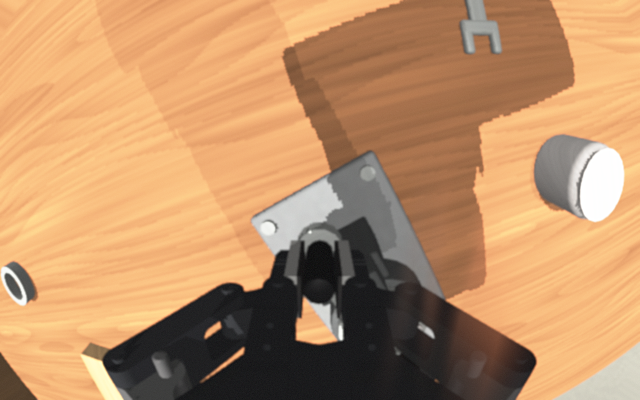

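The arm stalled with about 19 N of reaction, so the bridge is on the back stop. I'll release, lift and look.

{"name": "step_arm", "arguments": {"commands": [{"fingers": -1, "x": 0, "y": 0, "z": 0, "rx": 0, "ry": 0, "rz": 0}, {"fingers": -1, "x": 0, "y": 0, "z": 0, "rx": 0, "ry": 0, "rz": 0}, {"fingers": -1, "x": 0, "y": 0, "z": 0, "rx": 0, "ry": 0, "rz": 0}, {"fingers": -1, "x": 0, "y": 0, "z": 0, "rx": 0, "ry": 0, "rz": 0}, {"fingers": -1, "x": 0, "y": 0, "z": -30, "rx": 0, "ry": 0, "rz": 0}, {"fingers": -1, "x": 0, "y": 0, "z": -40, "rx": 0, "ry": 0, "rz": 0}, {"fingers": -1, "x": 0, "y": 0, "z": -40, "rx": 0, "ry": 0, "rz": 0}, {"fingers": -1, "x": -20, "y": 0, "z": -20, "rx": 0, "ry": 0, "rz": 0}, {"fingers": -1, "x": -30, "y": 0, "z": 0, "rx": 0, "ry": 0, "rz": 0}, {"fingers": -1, "x": -30, "y": 0, "z": 0, "rx": 0, "ry": 0, "rz": 0}, {"fingers": -1, "x": 0, "y": 0, "z": 0, "rx": 0, "ry": 0, "rz": 0}]}}

```text
time: 6.85
ee_pos: [0.5182, 0.0863, 0.2458]
tool_rot: [-3.133, -0.005, 2.848]
wrist_force: [-0.8, -0.8, -0.4]
grip_width: 0.0854
```

```bash
python3 look.py 6;python3 meas.py 6 300
```

```text
6.85 [0.51818352 0.08632665 0.24576247] [-3.1327122  -0.00462444  2.8478366 ] [ 0.07977698  0.29464882  1.69267963 -0.00717212  1.16181969 -1.19440682] [-0.76737683 -0.78199662 -0.40095708] [-0.00273038  0.0195472   0.05566963] 0.08537206822176217
plate ((0.5451638102531433, 0.1291748285293579), (0.24886228144168854, 0.11925388872623444), 13.011038780212402)
bearing 689 ((0.5440049171447754, 0.13043361902236938), 0.08302947133779526) [0.54244309 0.11548708 0.06366946]
high [316.33455882 103.44485294] 272 med [0.44353771 0.10528781 0.13418955] top z 0.13514617962483208 ((0.443311482667923, 0.1052405834197998), (0.014550072140991688, 0.015121297910809517), 26.350292205810547)
high [375.09654472 207.10670732] 984 med [0.54188453 0.12894813 0.13712954] top z 0.13833689903261429 ((0.545223593711853, 0.1289522647857666), (0.012629183940589428, 0.053737521171569824), 63.09190368652344)
z92 [339.4058876 144.3867083] 2242 [0.49062075 0.11470136 0.09152018] dir 12.124792 [0.47826725 0.11247537] ((0.48615598678588867, 0.11571469902992249), (0.11624319851398468, 0.027326704934239388), 14.054035186767578)
z92 [391.84106614 237.11846002] 1013 [0.59817991 0.14159781 0.09154937] dir 3.2800536 [0.5980195  0.14209616] ((0.5993451476097107, 0.14002688229084015), (0.07851085066795349, 0.03149987384676933), 16.275033950805664)
```

View pics/w6.png

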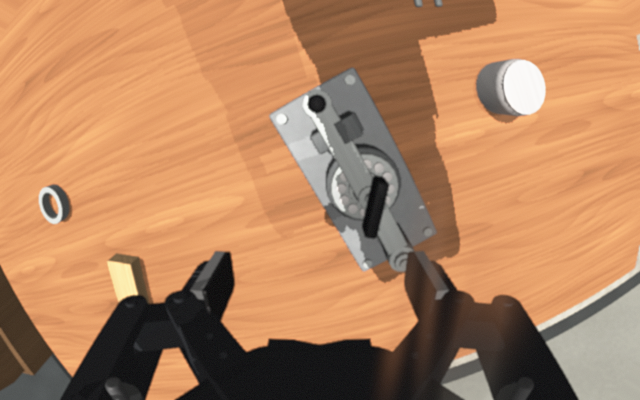

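The picture shows the bridge shut. The peg is at (.4433,.1052), where the model predicts (.4432,.1052), and the screw bar sits over the bearing at (375,207). The bar heading is about 153°, so the screw is about 2.44 rad from seated. Next I'll align above it.

```bash
python3 goto.py .5452 .1290 .165 2.672
```

```text
t 6.9 ee [0.5167 0.0868 0.2455] rot [-3.1324 -0.0061  2.8481] F [-1.  -0.4  0.8] M [ 0.04 -0.04 -0.02] w 0.0853
shift mm [-15.6  49.4  79.9] turn [-0.01  -0.005  0.176]
```

{"name": "step_arm", "arguments": {"commands": [{"fingers": -1, "x": -4, "y": 12, "z": 0, "rx": -0.01, "ry": -0.005, "rz": 0.08}, {"fingers": -1, "x": -3, "y": 13, "z": 15, "rx": 0, "ry": 0, "rz": 0.08}, {"fingers": -1, "x": -1, "y": 13, "z": 30, "rx": 0, "ry": 0, "rz": 0.016}, {"fingers": -1, "x": 0, "y": 13, "z": 30, "rx": 0, "ry": 0, "rz": 0}, {"fingers": -1, "x": 0, "y": 0, "z": 0, "rx": 0, "ry": 0, "rz": 0}]}}

```text
time: 7.4
ee_pos: [0.5413, 0.1338, 0.1682]
tool_rot: [3.141, -0.002, 2.665]
wrist_force: [-0.9, -0.8, -0.3]
grip_width: 0.0857
```

```bash
python3 goto.py .5452 .1290 .108 2.672; python3 look.py 7; python3 meas.py 7 300
```

```text
t 7.4 ee [0.5413 0.1338 0.1682] rot [ 3.1407e+00 -2.1000e-03  2.6651e+00] F [-0.9 -0.8 -0.3] M [-0.07  0.02  0.02] w 0.0857
shift mm [-5.8 -2.5 60.2] turn [ 0.001 -0.002 -0.007]
7.4 [0.5412786  0.1338209  0.16817923] [ 3.14066895e+00 -2.14564082e-03  2.66507815e+00] [ 0.15791617  0.43770919  1.69292884  0.00237713  1.01213652 -0.93762585] [-0.89633705 -0.84561973 -0.2741847 ] [-0.06978642  0.015596    0.01776442] 0.08570716495232433
plate ((0.5457139611244202, 0.1293564736843109), (0.24969053268432617, 0.1191689595580101), 13.088622093200684)
bearing 1282 ((0.5455196499824524, 0.15193137526512146), 0.08419964462518692) [0.54120769 0.14442803 0.06372919]
high [204.98688525 112.30491803] 610 med [0.44450596 0.10752496 0.13390347] top z 0.13503950409838847 ((0.4439738094806671, 0.1057368740439415), (0.015552995726466179, 0.015130576677620411), 67.04986572265625)
high [316.0456482  233.96469872] 1643 med [0.54097583 0.13142807 0.13726862] top z 0.13827457013591232 ((0.5453047156333923, 0.1293865591287613), (0.012304479256272316, 0.054367657750844955), 63.932762145996094)
z92 [263.68523677 156.45626741] 3590 [0.49196571 0.11548549 0.091482  ] dir 10.777182 [0.4814939  0.11453235] ((0.4849206805229187, 0.11589479446411133), (0.11204981803894043, 0.027870774269104004), 14.144194602966309)
z92 [356.08565401 254.73037975] 2370 [0.59075276 0.14099424 0.09149551] dir 11.795516 [0.59115916 0.14180712] ((0.5929450392723083, 0.13887308537960052), (0.10119188576936722, 0.031235571950674057), 15.591934204101562)
```

View pics/w7.png

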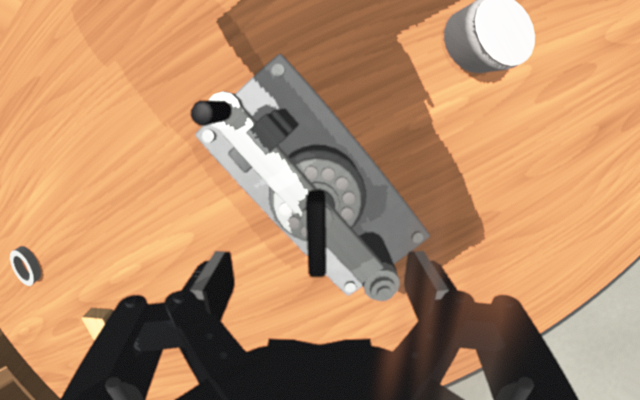

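The bar stands upright in the picture at (317,235), in line with the jaws and 5 mm off in tool x. I'll correct that and descend.

{"name": "step_arm", "arguments": {"commands": [{"fingers": -1, "x": -5.5, "y": -2.3, "z": 5, "rx": 0, "ry": 0, "rz": -0.016}, {"fingers": -1, "x": 0, "y": 0, "z": 25, "rx": 0, "ry": 0, "rz": 0}, {"fingers": -1, "x": 0, "y": 0, "z": 20, "rx": 0, "ry": 0, "rz": 0}, {"fingers": -1, "x": 0, "y": 0, "z": 8, "rx": 0, "ry": 0, "rz": 0}, {"fingers": -1, "x": 0, "y": 0, "z": 0, "rx": 0, "ry": 0, "rz": 0}]}}

```text
time: 7.95
ee_pos: [0.5483, 0.1268, 0.1172]
tool_rot: [3.134, 0.008, 2.685]
wrist_force: [0.4, -0.1, -0.7]
grip_width: 0.0851
```

```bash
python3 goto.py .5453 .1293 .108 2.683
```

```text
t 7.95 ee [0.5483 0.1268 0.1172] rot [3.1345 0.0076 2.6848] F [ 0.4 -0.1 -0.7] M [-0.02 -0.04 -0.01] w 0.0851
shift mm [3.9 0.9 9.2] turn [0.007 0.008 0.002]
```

{"name": "step_arm", "arguments": {"commands": [{"fingers": -1, "x": 4, "y": 1, "z": 9, "rx": 0.007, "ry": 0.008, "rz": 0}, {"fingers": -1, "x": 0, "y": 0, "z": 0, "rx": 0, "ry": 0, "rz": 0}]}}

```text
time: 8.15
ee_pos: [0.5458, 0.1293, 0.1096]
tool_rot: [3.141, 0.001, 2.685]
wrist_force: [-0.3, 0.2, -0.1]
grip_width: 0.0855
```

```bash
python3 goto.py .5453 .1293 .108 2.685
```

```text
t 8.15 ee [0.5458 0.1293 0.1096] rot [3.1406e+00 1.1000e-03 2.6847e+00] F [-0.3  0.2 -0.1] M [ 0.02  0.01 -0.01] w 0.0855
shift mm [ 0.5 -0.2  1.6] turn [ 0.001  0.001 -0.   ]
```

{"name": "step_arm", "arguments": {"commands": [{"fingers": 1, "x": 0, "y": 0, "z": 1, "rx": 0, "ry": 0, "rz": 0}, {"fingers": 1, "x": 0, "y": 0, "z": 0, "rx": 0, "ry": 0, "rz": 0}, {"fingers": 1, "x": 0, "y": 0, "z": 0, "rx": 0, "ry": 0, "rz": 0}, {"fingers": 1, "x": 0, "y": 0, "z": 0, "rx": 0, "ry": 0, "rz": 0}, {"fingers": 1, "x": 0, "y": 0, "z": 0, "rx": 0, "ry": 0, "rz": 0}, {"fingers": 1, "x": 0, "y": 0, "z": 0, "rx": 0, "ry": 0, "rz": 0}], "squeeze": 50}}

```text
time: 8.75
ee_pos: [0.5466, 0.1293, 0.1105]
tool_rot: [3.14, 0.003, 2.685]
wrist_force: [-0.6, -1.9, 0.9]
grip_width: 0.0109
```

```bash
python3 goto.py .5453 .1293 .108 2.685; python3 look.py 8
```

```text
t 8.75 ee [0.5466 0.1293 0.1105] rot [3.1398 0.0032 2.6855] F [-0.6 -1.9  0.9] M [-0.4   0.22 -0.02] w 0.0109
shift mm [ 1.2 -0.5  2.4] turn [0.002 0.003 0.   ]
8.75 [0.54657894 0.12925443 0.11045045] [3.13975627 0.00318854 2.68548265] [ 1.49471467e-01  5.21714559e-01  1.72556546e+00 -3.92577018e-04
  8.90645804e-01 -9.64971451e-01] [-0.61265778 -1.94271624  0.90568301] [-0.40203658  0.21828435 -0.02436127] 0.010876285072019402
```

View pics/w8.png

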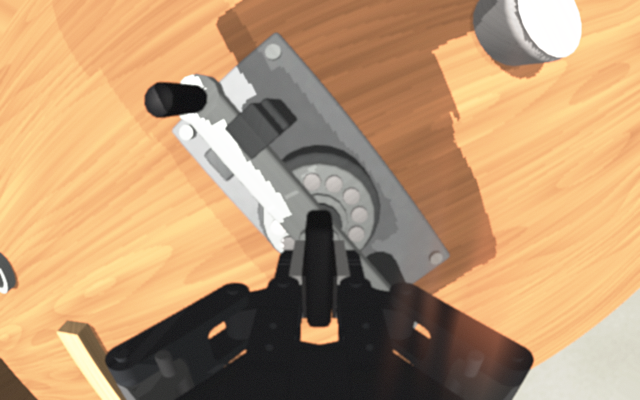

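The bar is gripped at (318,265) with an opening of 10.9 mm and low force. Now I'll turn it clockwise.

{"name": "step_arm", "arguments": {"commands": [{"fingers": 1, "x": 0, "y": 0, "z": 0.1, "rx": 0, "ry": 0, "rz": 0.12}, {"fingers": 1, "x": 0, "y": 0, "z": 0.1, "rx": 0, "ry": 0, "rz": 0.12}, {"fingers": 1, "x": 0, "y": 0, "z": 0.1, "rx": 0, "ry": 0, "rz": 0.12}, {"fingers": 1, "x": 0, "y": 0, "z": 0.1, "rx": 0, "ry": 0, "rz": 0.12}, {"fingers": 1, "x": 0, "y": 0, "z": 0.1, "rx": 0, "ry": 0, "rz": 0.12}]}}

```text
time: 9.3
ee_pos: [0.5463, 0.1289, 0.1101]
tool_rot: [3.139, 0.002, 2.065]
wrist_force: [-0.7, -1.5, 2.6]
grip_width: 0.0114
```

```bash
python3 goto.py .5453 .1293 .110 2.085
```

```text
t 9.3 ee [0.5463 0.1289 0.1101] rot [3.1390e+00 1.8000e-03 2.0655e+00] F [-0.7 -1.5  2.6] M [-0.28  0.23  0.12] w 0.0114
shift mm [ 0.8 -0.7  0.1] turn [ 0.003  0.002 -0.02 ]
```

{"name": "step_arm", "arguments": {"commands": [{"fingers": 1, "x": 0.3, "y": -0.3, "z": 0, "rx": 0, "ry": 0, "rz": 0.12}, {"fingers": 1, "x": 0, "y": 0, "z": 0.1, "rx": 0, "ry": 0, "rz": 0.12}, {"fingers": 1, "x": 0, "y": 0, "z": 0.1, "rx": 0, "ry": 0, "rz": 0.12}, {"fingers": 1, "x": 0, "y": 0, "z": 0.1, "rx": 0, "ry": 0, "rz": 0.12}, {"fingers": 1, "x": 0, "y": 0, "z": 0.1, "rx": 0, "ry": 0, "rz": 0.12}, {"fingers": 1, "x": 0, "y": 0, "z": 0, "rx": 0, "ry": 0, "rz": 0.12}, {"fingers": 1, "x": 0, "y": 0, "z": 0.1, "rx": 0, "ry": 0, "rz": 0.12}]}}

```text
time: 10.0
ee_pos: [0.5458, 0.1288, 0.1097]
tool_rot: [3.139, 0.0, 1.191]
wrist_force: [-1.4, -0.3, 1.9]
grip_width: 0.0112
```

```bash
python3 goto.py .5453 .1293 .110 .228
```

```text
t 10.0 ee [0.5458 0.1288 0.1097] rot [3.1386e+00 1.0000e-04 1.1908e+00] F [-1.4 -0.3  1.9] M [-0.25  0.24  0.09] w 0.0112
shift mm [ 0.3 -0.6 -0.3] turn [ 0.003 -0.001  0.963]
```

{"name": "step_arm", "arguments": {"commands": [{"fingers": 1, "x": 0.2, "y": -0.2, "z": 0.1, "rx": 0.003, "ry": 0, "rz": 0.12}, {"fingers": 1, "x": 0, "y": 0, "z": 0.1, "rx": 0, "ry": 0, "rz": 0.12}, {"fingers": 1, "x": 0, "y": 0, "z": 0.1, "rx": 0, "ry": 0, "rz": 0.12}, {"fingers": 1, "x": 0, "y": 0, "z": 0.1, "rx": 0, "ry": 0, "rz": 0.12}, {"fingers": 1, "x": 0, "y": 0, "z": 0.1, "rx": 0, "ry": 0, "rz": 0.12}, {"fingers": 1, "x": 0, "y": 0, "z": 0, "rx": 0, "ry": 0, "rz": 0.1}, {"fingers": 1, "x": 0, "y": 0, "z": 0, "rx": 0, "ry": 0, "rz": 0.08}]}}

```text
time: 10.7
ee_pos: [0.5454, 0.1291, 0.1093]
tool_rot: [3.141, 0.001, 0.377]
wrist_force: [0.4, 0.1, -0.4]
grip_width: 0.0112
```

```bash
python3 goto.py .5453 .1293 .110 .228
```

```text
t 10.7 ee [0.5454 0.1291 0.1093] rot [3.1414e+00 8.0000e-04 3.7740e-01] F [ 0.4  0.1 -0.4] M [-0.22  0.11  0.11] w 0.0112
shift mm [-0.  -0.2 -0.7] turn [0.    0.001 0.149]
```

Now small steps, watching the moment and yaw for the hard stop.

{"name": "step_arm", "arguments": {"commands": [{"fingers": 1, "x": 0, "y": 0, "z": 0, "rx": 0, "ry": 0, "rz": 0.04}, {"fingers": 1, "x": 0, "y": 0, "z": 0, "rx": 0, "ry": 0, "rz": 0.04}, {"fingers": 1, "x": 0, "y": 0, "z": 0, "rx": 0, "ry": 0, "rz": 0.03}]}}

```text
time: 11.0
ee_pos: [0.5454, 0.1292, 0.1093]
tool_rot: [3.141, 0.001, 0.261]
wrist_force: [0.4, -1.3, 0.4]
grip_width: 0.0112
```

```bash
python3 goto.py .5453 .1293 .110 .228
```

```text
t 11.0 ee [0.5454 0.1292 0.1093] rot [3.1413e+00 9.0000e-04 2.6120e-01] F [ 0.4 -1.3  0.4] M [-0.27  0.18  0.05] w 0.0112
shift mm [-0.  -0.1 -0.7] turn [0.    0.001 0.033]
```

{"name": "step_arm", "arguments": {"commands": [{"fingers": 1, "x": 0, "y": 0, "z": 0, "rx": 0, "ry": 0, "rz": 0.02}]}}

```text
time: 11.1
ee_pos: [0.5454, 0.1292, 0.1093]
tool_rot: [3.141, 0.001, 0.24]
wrist_force: [-0.4, -1.1, 0.1]
grip_width: 0.0112
```

```bash
python3 goto.py .5453 .1293 .110 .228
```

```text
t 11.1 ee [0.5454 0.1292 0.1093] rot [3.1412e+00 1.0000e-03 2.4020e-01] F [-0.4 -1.1  0.1] M [-0.19  0.15  0.03] w 0.0112
shift mm [-0.  -0.1 -0.7] turn [0.    0.001 0.012]
```

{"name": "step_arm", "arguments": {"commands": [{"fingers": 1, "x": 0, "y": 0, "z": 0, "rx": 0, "ry": 0, "rz": 0.02}]}}

```text
time: 11.2
ee_pos: [0.5453, 0.1292, 0.1093]
tool_rot: [3.141, 0.001, 0.219]
wrist_force: [-0.1, -0.4, 1.1]
grip_width: 0.0112
```

```bash
python3 goto.py .5453 .1293 .110 .228
```

```text
t 11.2 ee [0.5453 0.1292 0.1093] rot [3.1411e+00 1.0000e-03 2.1950e-01] F [-0.1 -0.4  1.1] M [-0.22  0.11  0.52] w 0.0112
shift mm [-0.  -0.1 -0.7] turn [ 0.     0.001 -0.009]
```

{"name": "step_arm", "arguments": {"commands": [{"fingers": 1, "x": 0, "y": 0, "z": 0, "rx": 0, "ry": 0, "rz": 0.02}]}}

```text
time: 11.3
ee_pos: [0.5453, 0.1292, 0.1093]
tool_rot: [3.141, 0.001, 0.2]
wrist_force: [0.3, -0.2, 3.0]
grip_width: 0.0112
```

```bash
python3 goto.py .5453 .1293 .110 .228
```

```text
t 11.3 ee [0.5453 0.1292 0.1093] rot [3.1407e+00 1.0000e-03 1.9970e-01] F [ 0.3 -0.2  3. ] M [-0.15  0.15  1.04] w 0.0112
shift mm [-0.  -0.1 -0.7] turn [ 0.001  0.001 -0.028]
```

The moment rose to 1.04 N m against 0.05–0.1 while turning, so the screw is seated. Contact began at yaw of about 0.233, and the bridge heading is 0.228. The target for a quarter turn off is a yaw of about 1.802.

{"name": "step_arm", "arguments": {"commands": [{"fingers": 1, "x": 0, "y": 0, "z": 0, "rx": 0, "ry": 0, "rz": -0.06}, {"fingers": 1, "x": 0, "y": 0, "z": -0.1, "rx": 0, "ry": 0, "rz": -0.12}, {"fingers": 1, "x": 0, "y": 0, "z": -0.1, "rx": 0, "ry": 0, "rz": -0.12}, {"fingers": 1, "x": 0, "y": 0, "z": 0, "rx": 0, "ry": 0, "rz": -0.12}, {"fingers": 1, "x": 0, "y": 0, "z": -0.1, "rx": 0, "ry": 0, "rz": -0.12}, {"fingers": 1, "x": 0, "y": 0, "z": -0.1, "rx": 0, "ry": 0, "rz": -0.12}]}}

```text
time: 11.9
ee_pos: [0.5456, 0.1289, 0.1096]
tool_rot: [3.141, 0.001, 0.877]
wrist_force: [0.4, -1.5, 0.2]
grip_width: 0.0111
```

```bash
python3 goto.py .5453 .1292 .110 1.802
```

```text
t 11.9 ee [0.5456 0.1289 0.1096] rot [3.1412e+00 1.0000e-03 8.7700e-01] F [ 0.4 -1.5  0.2] M [-0.36 -0.02 -0.05] w 0.0111
shift mm [ 0.1 -0.4 -0.4] turn [-0.     0.001 -0.925]
```

{"name": "step_arm", "arguments": {"commands": [{"fingers": 1, "x": 0, "y": -0.2, "z": -0.1, "rx": 0, "ry": 0, "rz": -0.12}, {"fingers": 1, "x": 0, "y": 0, "z": -0.1, "rx": 0, "ry": 0, "rz": -0.12}, {"fingers": 1, "x": 0, "y": 0, "z": 0, "rx": 0, "ry": 0, "rz": -0.12}, {"fingers": 1, "x": 0, "y": 0, "z": -0.1, "rx": 0, "ry": 0, "rz": -0.12}, {"fingers": 1, "x": 0, "y": 0, "z": -0.1, "rx": 0, "ry": 0, "rz": -0.12}, {"fingers": 1, "x": 0, "y": 0, "z": 0, "rx": 0, "ry": 0, "rz": -0.12}, {"fingers": 1, "x": 0, "y": 0, "z": 0, "rx": 0, "ry": 0, "rz": -0.08}]}}

```text
time: 12.6
ee_pos: [0.5461, 0.1288, 0.11]
tool_rot: [3.14, 0.0, 1.705]
wrist_force: [-0.9, -1.1, 1.3]
grip_width: 0.011
```

```bash
python3 goto.py .5453 .1292 .110 1.802
```

```text
t 12.6 ee [0.5461 0.1288 0.11  ] rot [3.1404e+00 4.0000e-04 1.7053e+00] F [-0.9 -1.1  1.3] M [-0.26  0.06 -0.05] w 0.011
shift mm [ 0.5 -0.7 -0. ] turn [ 0.001  0.    -0.097]
```

{"name": "step_arm", "arguments": {"commands": [{"fingers": 1, "x": 0, "y": 0, "z": 0, "rx": 0, "ry": 0, "rz": -0.06}, {"fingers": 1, "x": 0, "y": 0, "z": 0, "rx": 0, "ry": 0, "rz": -0.03}, {"fingers": 1, "x": 0, "y": 0, "z": 0, "rx": 0, "ry": 0, "rz": 0}, {"fingers": 1, "x": 0, "y": 0, "z": 0, "rx": 0, "ry": 0, "rz": 0}]}}

```text
time: 13.0
ee_pos: [0.5462, 0.1288, 0.11]
tool_rot: [3.14, 0.0, 1.798]
wrist_force: [-0.1, -1.6, 1.2]
grip_width: 0.011
```

```bash
python3 goto.py .5453 .1292 .110 1.802; python3 look.py 9; python3 meas.py 9 240
python3 - <<'E'
from bench import *
from h import *
c=read_camera("top");P=cloud(c);np.savez("top9.npz",**c);X,Y,Z=P[...,0],P[...,1],P[...,2]
m=(abs(X-.4433)<.03)&(abs(Y-.1052)<.03)&(Z>.12)&(Z<.15);print("peg top cam",m.sum(),np.median(P[m],0) if m.any() else None)
c2=read_camera("scene")
cv2.imwrite("pics/top9.png",np.vstack([cv2.resize(c["color"][140:240,210:350,::-1],None,fx=3,fy=3),]))
cv2.imwrite("pics/scene9.png",c2["color"][:,:,::-1])
E
```

```text
t 13.0 ee [0.5462 0.1288 0.11  ] rot [3.1401e+00 2.0000e-04 1.7977e+00] F [-0.1 -1.6  1.2] M [-0.3   0.07  0.05] w 0.011
shift mm [ 0.6 -0.7  0. ] turn [ 0.001  0.    -0.004]
13.0 [0.54616015 0.12880229 0.11002998] [3.14009572e+00 2.15061956e-04 1.79766544e+00] [ 1.48685113e-01  5.22413343e-01  1.72565574e+00 -1.25250824e-04
  8.92014414e-01 -7.81055962e-02] [-0.10866815 -1.61539132  1.20391985] [-0.29694846  0.07182805  0.04707676] 0.01097417062809845
plate ((0.5407641530036926, 0.15135353803634644), (0.2488744854927063, 0.07481777667999268), 13.089210510253906)
bearing 2130 ((0.5479901432991028, 0.15067455172538757), 0.08784874528646469) [0.53983259 0.14630965 0.06396902]
high [318.8975469  227.22366522] 693 med [0.5399294  0.15438332 0.13471338] top z 0.13732028542357683 ((0.5403093099594116, 0.15275728702545166), (0.01178159099072218, 0.006568187847733498), 12.758611679077148)
z92 [227.17550097 225.72527473] 3094 [0.49554684 0.12615065 0.09144961] dir 13.425563 [0.48830613 0.12394571] ((0.48121264576911926, 0.1260172724723816), (0.1115332767367363, 0.025629205629229546), 14.82216739654541)
z92 [401.5327674 226.9524618] 2945 [0.59064908 0.14636473 0.09141579] dir 15.976953 [0.58972883 0.14752114] ((0.596785306930542, 0.14822642505168915), (0.092802032828331, 0.01726391538977623), 14.333065032958984)
peg top cam 0 None
```

View pics/w9.png

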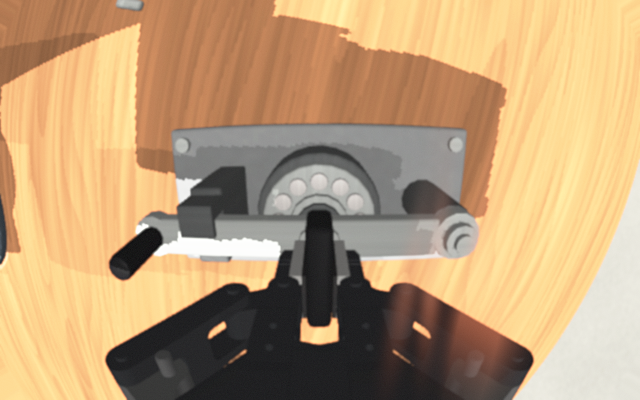

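View pics/scene9.png

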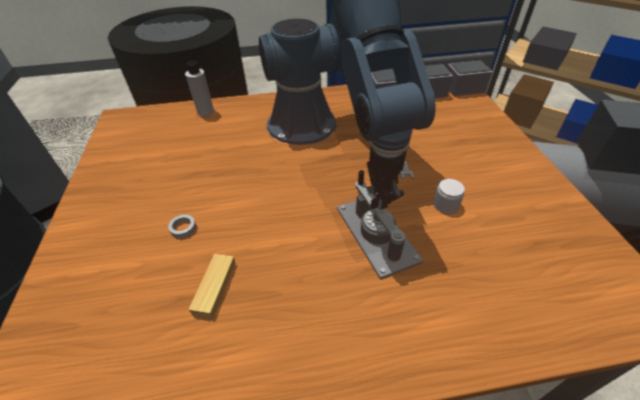

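Run:
```python
from h import *
for t in "6789":
    c=np.load(f"w{t}.npz");P=c["P"];X,Y,Z=P[...,0],P[...,1],P[...,2]
    m=(abs(X-.4433)<.025)&(abs(Y-.1052)<.03)&(Z>.128)&(Z<.142)&(c["range_z"]>.05)
    print(t,"peg",m.sum(),np.round(P[m].mean(0),4),cv2.minAreaRect(P[m][:,:2].astype(np.float32))[:2])
    # bridge heading by slices across: bar centre in stand frame
    a=.2280;o=np.array([.5453,.1291]);d=P[...,:2]-o;sx=d@[np.cos(a),np.sin(a)];sy=d@[-np.sin(a),np.cos(a)]
    for lo in (-.055,-.045,-.035,.03,.04,.05):
        b=(sx>lo)&(sx<lo+.01)&(abs(Z-.092)<.004)&(abs(sy)<.03)&(c["range_z"]>.05)
        if b.sum()>20: print("  sx",lo,"sy edges mm",np.round(np.percentile(sy[b],[2,98])*1000,1))
```

```text
6 peg 272 [0.4434 0.1053 0.1341] ((0.443311482667923, 0.1052405834197998), (0.014550072140991688, 0.015121297910809517))
  sx -0.055 sy edges mm [-11.7  11.6]
  sx -0.045 sy edges mm [-11.4  11.3]
  sx -0.035 sy edges mm [-11.6  11.2]
  sx 0.03 sy edges mm [-7.8 11.3]
  sx 0.04 sy edges mm [-11.5  11.6]
  sx 0.05 sy edges mm [-11.   11.1]
7 peg 520 [0.4441 0.1066 0.1337] ((0.4439738094806671, 0.1057368740439415), (0.015552995726466179, 0.015130576677620411))
  sx -0.055 sy edges mm [-11.   11.6]
  sx -0.045 sy edges mm [-11.   11.8]
  sx -0.035 sy edges mm [-11.   11.8]
  sx 0.03 sy edges mm [-11.  12.]
  sx 0.04 sy edges mm [-10.8  11.9]
  sx 0.05 sy edges mm [-11.1  11.9]
8 peg 1038 [0.4443 0.1068 0.1335] ((0.4439087212085724, 0.10572779178619385), (0.01534554734826088, 0.015564807690680027))
  sx -0.055 sy edges mm [-11.   11.8]
  sx -0.045 sy edges mm [-10.9  11.8]
  sx -0.035 sy edges mm [-10.9  11.8]
  sx 0.03 sy edges mm [ 6.2 12.2]
  sx 0.04 sy edges mm [ 5.7 12.1]
  sx 0.05 sy edges mm [ 6.6 12.2]
9 peg 599 [0.4453 0.1074 0.133 ] ((0.4441763460636139, 0.10592658817768097), (0.015396881848573685, 0.015726329758763313))
  sx -0.055 sy edges mm [-11.2  12. ]
  sx -0.045 sy edges mm [-11.  12.]
  sx -0.035 sy edges mm [-11.1  12.1]
  sx 0.03 sy edges mm [-10.5  12.2]
  sx 0.04 sy edges mm [-10.3  12.1]
  sx 0.05 sy edges mm [-10.3  12. ]
```

The bridge is still shut: its edges run parallel to the stand's x within 0.3 mm and the peg is unmoved. I'll make one small trim and hold.

{"name": "step_arm", "arguments": {"commands": [{"fingers": 1, "x": 0, "y": 0, "z": 0, "rx": 0, "ry": 0, "rz": -0.005}, {"fingers": 1, "x": 0, "y": 0, "z": 0, "rx": 0, "ry": 0, "rz": 0}, {"fingers": 1, "x": 0, "y": 0, "z": 0, "rx": 0, "ry": 0, "rz": 0}, {"fingers": 1, "x": 0, "y": 0, "z": 0, "rx": 0, "ry": 0, "rz": 0}]}}

```text
time: 13.55
ee_pos: [0.5462, 0.1288, 0.11]
tool_rot: [3.14, 0.0, 1.802]
wrist_force: [-1.1, 0.3, -0.2]
grip_width: 0.011
```

```bash
python3 goto.py .5453 .1292 .110 1.802; python3 -c "
from bench import *
print(get_state()['qvel']); print(sign_off())"
```

```text
t 13.55 ee [0.5462 0.1288 0.11  ] rot [3.1401e+00 2.0000e-04 1.8023e+00] F [-1.1  0.3 -0.2] M [-0.32  0.04 -0.  ] w 0.011
shift mm [ 0.6 -0.8  0. ] turn [0.002 0.    0.   ]
[-0.00023645 -0.00042942 -0.00082038  0.00021317  0.0014529   0.00108524]
the job is handed in; nothing more can be done
None
```

I shut the bridge, seated the thumbscrew and backed it off a quarter turn. I handed the job in at 13.55 s with the screw still gripped and the arm at rest.

- **Bridge:** I swung it by its peg until the arm stalled on the back stop, with about 19 N of reaction. In the last wrist picture, taken just before the final 0.005 rad trim, the bar was along the stand's axis within about 0.3 mm. The peg was within 1 mm of its calculated shut position.
- **Thumbscrew:** It turned clockwise against about 0.1 N m until the moment rose to 1.04 N m at the hard stop. Contact began at a tool yaw of 0.228–0.238 rad. I then turned it back to 1.802 rad, which is 1.571 off seated, give or take about 0.01 rad. The final wrist force was about 1 N and the grip opening was 11 mm.
- **Other objects:** In the last scene picture the race, tin and offcut lie where they began. The arm partly hid the spanner, but I never went near it.

One check failed: the top camera could not see the peg at the end because the arm was in the way, so the final bridge check rests on the wrist camera. The scene camera read about 5 mm differently from the top and wrist cameras on the stand's position. I used the values on which the top and wrist cameras agreed.

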